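Slide the loaded ware board into its drying-rack notches

ROBOT

A 6-joint arm with a two-finger parallel gripper is mounted at the origin on the work surface. World frame = base frame: x ahead of the robot, y to its left, z up, the work surface at z = 0. Lengths are in m, angles in rad, forces in N, time in s.
With the tool pointing down it reaches from about 0.35 to 0.975 m from the base axis. Payload 4.9 kg.
Tool frame: the origin (TCP) lies midway between the tips of the shut fingers; the grasp point (between the pads) lies 19 mm behind it; z points along the fingers, y is the line along which they close (so a half turn about z gives the same grasp; the last joint's range is limited). The gripper opens to 85 mm and grips with 20 to 120 N. Pads are 22 mm wide; open, the fingers measure 114 mm over their backs; the gripper's body (76 mm by 85 mm) begins 54 mm behind the grasp point. The pads swing forward as they close: fully open they stand 13 mm farther back than shut.
Start: joints at [1.064, 0.053, 1.613, -0, 1.476, -0.119], TCP at [0.236, 0.579, 0.231] pointing down, gripper open.
Joint ranges: [-3.01, 3.01], [-1.01, 2.22], [0.06, 2.58], [-1.02, 4.17], [0.09, 2.62], [-3.14, 3.14]. Speed limits (rad/s): [2.57, 2.57, 3.14, 3.14, 3.14, 3.14].

INTERFACE

Orientations are given as a unit quaternion [w, x, y, z].
In Python, from plant import * gives the robot as it stands.
- The arm moves only by the tool jog_arm, never from a script. Its argument "targets" is a list of rows, each a list of 3 entries, a list of its own where there are three numbers: the shift along the tool's x, y, z in units of 25 mm (1.0 is 25 mm), then the turn, a rotation vector about the tool's x, y, z in units of 8 degrees (1.0 is 8 degrees), then the opening in per cent of the stroke, from 0 (shut) to 100 (fully open). A call has 1 to 8 rows; each row is the pose to reach, as a shift and turn from the pose commanded when the call began, along the tool's axes at that moment; what a row does not reach only later rows make up. A row lasts 1/8 s, in which the tool goes at most 62.5 mm and 10.7 degrees, less where a joint would pass 70% of its speed; a pose out of reach is approached as far as the arm can. A call with a gripper value outside its range is refused whole. The fingers move at their own pace and stop on an object; the grip force is fixed at half the most. Time passes only in rows, so rows that repeat a pose let the fingers close. It gives the time, the measured TCP pose, the force, the opening and the grip force at its end, in the units of the state.
- state(): the state, without advancing time (a new reading comes with each control period).
- grab_frame(name): name is "side" or "top"; returns (picture, depth): 400x640x3 uint8, red, green, blue; 400x640 float32, m along the optical axis (not along the pixel's ray), 0 where there is no reading.
- camera_params(name): a dict with "fovy" (degrees; the focal length in pixels is half the picture's height over the tangent of half this angle, whatever the lens; pixels are square), "cx", "cy" (the principal point, pixels), "rvec" (rotation vector, rad) and "tvec" (3), from world to camera coordinates, as OpenCV has them. Camera axes: x right, y down, z forward; pixel columns grow to the right and rows downward; lengths in m; the calibration is good to about 2 mm. A picture is of the moment at which its call begins. camera_params takes no time and is no camera call.
- job_done(): hands the job in; it is judged then, once.
The state is a dict: "time": time; "joint_pos": joint angles; "joint_vel": joint speeds; "joint_efforts": joint torques, N m; "tool_pos": TCP position; "tool_rot": TCP orientation; "contact_force": force on the tool from outside, world axes, zero at the start; "ft_torque": the same for the moment, N m; "gripper_width": opening from 0.0 (shut) to 1.0 (fully open); "grasp_force": force on a finger pad.
Only numpy, scipy, OpenCV 4.12 (cv2) and the standard library are available. Lean on these libraries where they do the work, as an engineer would, in place of code of your own. Each camera call takes 0.05 s, during which the arm holds its last target. There are 200 camera calls.

TASK

With the fingertips, push the ware board along the two runners of the drying rack until you feel it drop and both its battens sit fully down in the runner notches, then take the hand away. Only push: never lift or tip the board, do not touch the cup and bowl drying on it and keep them standing, and leave the vase and the brush on the bench alone.

Things in the scene. Friction and masses are not known exactly. Their poses are not given: they have to be found in the camera images.
- rack: Fixed rack: two wooden runners along its y axis, y -160 to 310 mm, 50 mm high, 34 wide, inner faces 128 mm apart, steel guide strips outside (58 mm high). Origin on the bench midway between them, under the seated board's centre; x across, z up; yaw within 0.25 of zero. Clear down to the bench between the runners but for 18 mm high ties at y = -140 and 295 mm (28 mm wide).
- notch_front (a point): Middle of the leading pair of notches, at rack y = -105 mm, midway between the runners at the height of the runner tops (50 mm). Each runner top has a square notch here, 26 mm long in y and 8 mm deep.
- notch_back (a point): The same for the trailing pair of notches, at rack y = +105 mm; hidden under the board at the start.
- ware_board: Loose plywood board, 190 mm (x) by 260 (y) by 12, on two cross battens 16 mm long in y, 10 high, at y = -105 and 105 mm. Origin: centre, at the battens' underside; axes as the rack's. 0.3 to 0.52 kg plus pots; slides at a few N. Starts on the runner tops (origin z 50 mm), 70 to 140 mm to rack +y of its place; slide it to rack -y. Seated: origin z 42 mm, within 5 mm of rack y = 0; notch walls then stop it.
- push_end (a point): Middle of the board's +y end edge, the free end to push on: centre of the 12 mm thick edge, 130 mm from the board's centre, 16 mm above the underside of the battens (66 mm above the bench before the drop, 58 mm after).
- cup: Terracotta cup, 66 mm high, 66 mm across the rim, standing on the board. Origin: centre of its underside. Stands 0 to 20 mm on the +y side of the board's centre and 20 to 40 mm to its +x.
- bowl: Terracotta bowl, 42 mm high, 90 mm across the rim, standing on the board 75 to 85 mm on the -y side of the board's centre and 20 to 40 mm to its -x. Origin: centre of its underside.
- vase: Terracotta vase, 170 mm high, 122 mm at its widest, standing on the bench past the rack's -y end. Origin: centre of its underside. Leave alone.
- brush: Brush lying on the bench on the +x side of the rack, roughly parallel to the runners. Leave alone.
There are look-alikes about, which are no part of the job. Leave any green, purple or white look-alike of the bowl alone.

How it is judged:
At the end, for the whole second after the job is handed in: The board rests level (within 0.02 rad) in the notches: origin within 7.5 mm of the rack origin along the runners, 6 mm across, and no more than 44.5 mm above the bench (42 when seated), at rest; the cup and bowl stand upright (within 0.15 rad) on it, at rest (y of ware_board in the frame of rack between -0.0075 and 0.0075 m and x of ware_board in the frame of rack between -0.006 and 0.006 m and z of ware_board in the frame of rack between 0.039 and 0.0445 m and angle between ware_board's own z axis and vertical below 0.02 rad and angle between the y axis of ware_board and the y axis of rack, either way round below 0.05 rad and linear speed of each of ware_board, cup, bowl below 0.01 m/s and angle between each of cup, bowl's own z axis and vertical below 0.15 rad and z of cup in the frame of ware_board between 0.018 and 0.026 m and z of bowl in the frame of ware_board between 0.018 and 0.026 m); the robot touches nothing.
It fails at once if the board is lifted off the runners (more than 12 mm up) or tipped by more than 0.1 rad (z of ware_board in the frame of rack above 0.062 m or angle between ware_board's own z axis and vertical above 0.1 rad).
It fails at once if the cup or the bowl is lifted more than 15 mm off the board, falls off it or tips by more than 0.35 rad (z of any of cup, bowl in the frame of ware_board above 0.037 m or z of any of cup, bowl in the frame of ware_board below 0.012 m or angle between any of cup, bowl's own z axis and vertical above 0.35 rad).
It fails at once if the fingers touch the cup or the bowl (over 0.5 N) (contact force between the fingers and cup above 0.5 N or contact force between the fingers and bowl above 0.5 N).
It fails at once if the vase or the brush is moved by more than 15 mm (distance of any of vase, brush from where it was at the start of the episode above 0.015 m).
It also fails if it takes over 38 s, if anything falls off the work surface, if the arm or the gripper's body presses on something with over 40 N, if the wrist force passes 120 N, or if a joint passes its speed limit or range.

## Working session

There is one attempt and no reset: what is moved stays moved. The work goes in short steps, Python scripts to look and compute and a tool call to move; the robot and the scene stay as the last step left them, time stands still between calls to the robot, and variables do not carry over. Pictures are saved under pics/ and viewed, at most 10 in all, crops included, and the job is handed in when it is done.

Besides the shell and the picture viewer there is one more tool, called after "Request:" by a JSON object that holds its "fn" and its "kwargs", one argument or row to a line. jog_arm: Moves the arm, as the interface text tells. Its arguments: {"type":"object","properties":{"targets":{"type":"array"}},"required":["targets"]}

```bash
mkdir -p pics
cat > h.py <<'E'
from plant import *
import numpy as np, cv2
def cam(n):
    p=camera_params(n); f=200/np.tan(np.radians(p["fovy"])/2)
    R,_=cv2.Rodrigues(np.array(p["rvec"],float)); return p,f,R,np.array(p["tvec"],float)
def cloud(n,d):
    p,f,R,t=cam(n); v,u=np.mgrid[0:400,0:640]
    c=np.stack([(u-p["cx"])/f*d,(v-p["cy"])/f*d,d],-1)
    return (c-t)@R
def plane(n,uv,z):
    p,f,R,t=cam(n); uv=np.atleast_2d(uv).astype(float)
    r=np.c_[(uv[:,0]-p["cx"])/f,(uv[:,1]-p["cy"])/f,np.ones(len(uv))]@R
    o=-R.T@t; return o+r*((z-o[2])/r[:,2])[:,None]
E
python3 - <<'E'
from h import *
s=state(); print(s)
for n in("top","side"):
    im,d=grab_frame(n); cv2.imwrite(f"pics/{n}0.png",im[...,::-1]); np.save(f"{n}0.npy",d); print(n,camera_params(n))
E
```

```text
{'time': 0.0, 'joint_pos': array([ 1.06400200e+00,  5.33681945e-02,  1.61434725e+00,  2.88589639e-06,
        1.47598637e+00, -1.19018283e-01]), 'joint_vel': array([ 0.00108575,  0.00202193,  0.00097855, -0.0008616 , -0.0001219 ,
        0.00029469]), 'joint_efforts': array([-7.83140313e-04, -3.93672788e+01, -3.70178854e+01, -1.84698906e-04,
        6.74491923e-03, -2.90271794e-05]), 'tool_pos': array([0.23602709, 0.57802585, 0.23002418]), 'tool_rot': array([-3.25993139e-04,  1.92675541e-01,  9.81261955e-01, -1.00293165e-03]), 'contact_force': array([-0.04449883, -0.38775443,  1.19829689]), 'ft_torque': array([-0.0373099 ,  0.02840552,  0.0209972 ]), 'grasp_force': 0.0, 'gripper_width': 1.000240279571817}
top {'fovy': 47.923665675491335, 'cx': 315.30288403282225, 'cy': 196.0186631332671, 'rvec': array([ 2.20376989, -2.17180311,  0.1046015 ]), 'tvec': array([-0.1254844 ,  0.62943802,  0.95533821])}
side {'fovy': 57.61890747225113, 'cx': 321.16777687715194, 'cy': 205.47990901130595, 'rvec': array([ 2.21471157, -0.24064208,  0.09283622]), 'tvec': array([-0.62751489,  0.07955394,  0.75929054])}
```

View pics/top0.png

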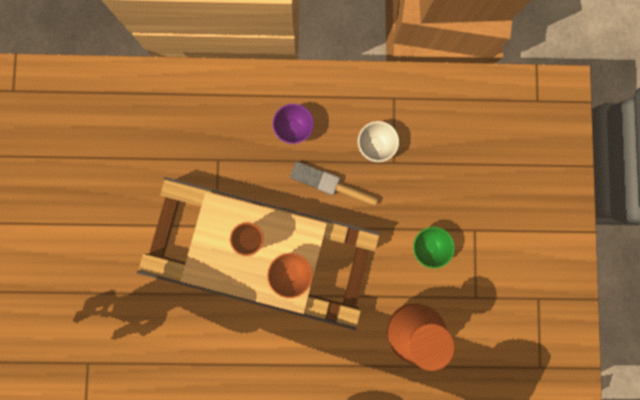

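View pics/side0.png

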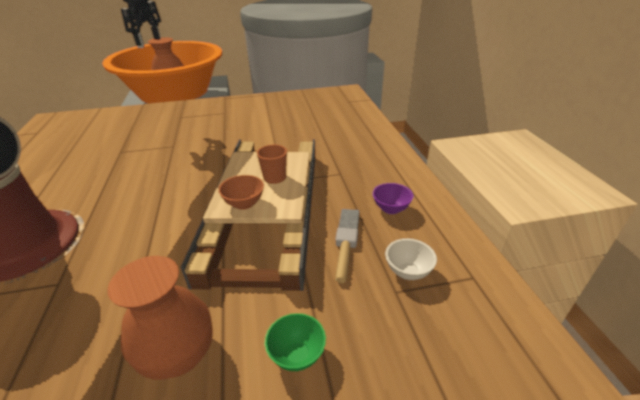

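The top view shows the rack running from (150,225) on its +y end to (368,280) on its -y end. The board spans about u 185–328, with the cup at (247,238) and the bowl at (290,275). The leading notches are at about (340,233) and (333,310). In the side view, the vase, the brush and the green bowl are all clear of the board's +y end. Next I'll measure from depth.

```bash
python3 - <<'E'
from h import *
im=cv2.imread("pics/top0.png"); d=np.load("top0.npy"); P=cloud("top",d)
uv=np.mgrid[0:400,0:640]
roi=(uv[1]>125)&(uv[1]<385)&(uv[0]>165)&(uv[0]<335)&(d>0)
z=P[...,2]
print("bench z",np.median(z[(uv[0]>330)&(uv[1]<300)&(d>0)]))
h,e=np.histogram(z[roi],np.arange(-.01,.16,.005)); print(dict(zip((e[:-1]*1e3).round().astype(int).tolist(),h.tolist())))
def rect(lo,hi,name):
    m=(roi&(z>lo)&(z<hi)).astype(np.uint8)
    m=cv2.morphologyEx(m,cv2.MORPH_OPEN,np.ones((3,3)))
    n,l,s,c=cv2.connectedComponentsWithStats(m)
    for i in range(1,n):
        if s[i,4]>150:
            q=P[l==i]; r=cv2.minAreaRect((q[:,:2]*1e3).astype(np.float32))
            print(name,s[i],"z",np.median(q[:,2]).round(4),[np.round(x,1) for x in r], np.round(cv2.boxPoints(r)).tolist())
rect(.063,.08,"board"); rect(.04,.062,"runner"); rect(.08,.2,"pots")
for nm,px in dict(board_left_top=(205,192),blt2=(183,283),rt=(327,222),rb=(306,312),rackLT=(165,181),rackLB=(140,270),rackRT=(378,235),rackRB=(356,325)).items():
    print(nm,plane("top",px,.072 if nm[0]!='r' or nm in('rt','rb') else .055).round(4))
E
python3 - <<'E'
import cv2
a=cv2.imread("pics/top0.png")[160:340,120:400]
cv2.imwrite("pics/crop.png",cv2.resize(a,(784,504),interpolation=cv2.INTER_CUBIC))
E
```

```text
bench z -0.00026391267121132214
{-10: 137, -5: 14309, 0: 9545, 5: 130, 10: 373, 15: 2173, 20: 321, 25: 30, 30: 33, 35: 103, 40: 363, 45: 1811, 50: 1280, 55: 1195, 60: 79, 65: 1636, 70: 7504, 75: 710, 80: 298, 85: 211, 90: 228, 95: 157, 100: 132, 105: 151, 110: 322, 115: 64, 120: 27, 125: 36, 130: 39, 135: 197, 140: 8, 145: 0, 150: 0}
board [ 181  193  145  120 9130] z 0.0715 [array([509.9,   9.3]), array([260.3, 190.1]), np.float64(76.2)] [[387.0, -95.0], [571.0, -140.0], [633.0, 113.0], [448.0, 158.0]]
board [239 228  23  22 379] z 0.0765 [array([537.8,  17. ]), array([43. , 44.9]), np.float64(0.9)] [[516.0, 39.0], [517.0, -6.0], [560.0, -5.0], [559.0, 40.0]]
board [281 266  18  16 230] z 0.0769 [array([467.9, -65.2]), array([30.4, 34.7]), np.float64(1.4)] [[452.0, -48.0], [453.0, -83.0], [484.0, -82.0], [483.0, -48.0]]
runner [161 178  60  28 864] z 0.05 [array([630.8, 148.6]), array([124.3,  39.8]), np.float64(76.8)] [[597.0, 93.0], [636.0, 84.0], [664.0, 205.0], [626.0, 214.0]]
runner [ 222  193  158   58 1362] z 0.0504 [array([574.4, -81.2]), array([343.2,  40. ]), np.float64(76.3)] [[514.0, -243.0], [553.0, -253.0], [635.0, 81.0], [596.0, 90.0]]
runner [ 137  255  223   75 2382] z 0.0505 [array([426.3,  20.1]), array([470.4,  41.1]), np.float64(76.2)] [[350.0, -203.0], [390.0, -213.0], [502.0, 244.0], [462.0, 253.0]]
pots [230 223  31  34 454] z 0.1252 [array([536.7,  20.4]), array([64.3, 55.8]), np.float64(9.4)] [[500.0, 43.0], [510.0, -12.0], [573.0, -2.0], [564.0, 53.0]]
pots [ 267  253   46   46 1291] z 0.0966 [array([467.5, -66.6]), array([87.3, 88.3]), np.float64(1.2)] [[423.0, -23.0], [425.0, -112.0], [512.0, -110.0], [510.0, -21.0]]
board_left_top [[0.6324 0.1131 0.072 ]]
blt2 [[0.4456 0.1515 0.072 ]]
rt [[ 0.5739 -0.1406  0.072 ]]
rb [[ 0.3903 -0.1     0.072 ]]
rackLT [[0.6559 0.2019 0.055 ]]
rackLB [[0.4692 0.246  0.055 ]]
rackRT [[ 0.5485 -0.2491  0.055 ]]
rackRB [[ 0.3621 -0.2039  0.055 ]]
```

View pics/crop.png

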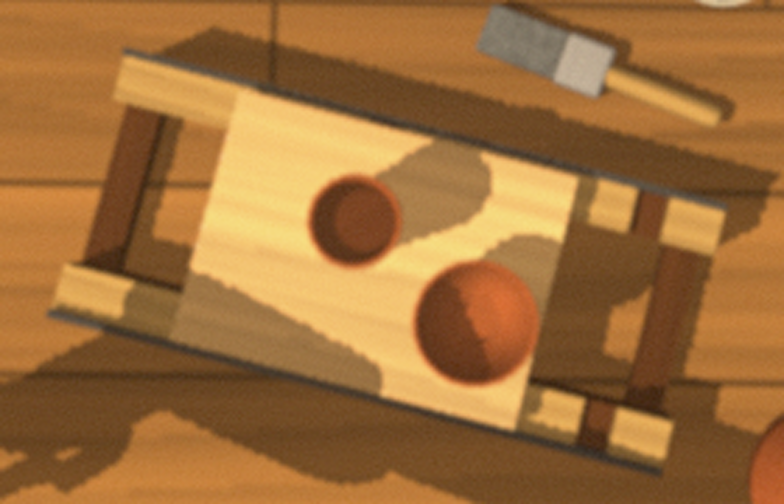

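The crop agrees with the depth fit:
- **Rack:** yaw −13.8° and origin (0.4895, −0.0726), with length 470 mm as specified.
- **Board:** 260×190 mm, top at 72 mm, 84 mm to +y of its seat. Its end edge is at (0.5405, 0.135).

I'll move above a point about 30 mm behind that edge, with the finger closing line across the rack.

Request:
{"fn": "jog_arm", "kwargs": {
  "targets": [
    [[-17.75, -10.2, 0], [0, 0, 10.2], 50],
    [[-17.75, -10.2, 0], [0, 0, 10.2], 50],
    [[-17.75, -10.2, 0], [0, 0, 10.2], 50],
    [[-17.75, -10.2, 0], [0, 0, 10.2], 50],
    [[-17.75, -10.2, 0], [0, 0, 10.2], 50],
    [[-17.75, -10.2, 0], [0, 0, 10.2], 50],
    [[-17.75, -10.2, 0], [0, 0, 10.2], 50],
    [[-17.75, -10.2, 0], [0, 0, 10.2], 50]
  ]
}}

```text
time: 1.1
tool_pos: [0.5442, 0.1822, 0.2309]
tool_rot: [-0.0, 0.788, 0.615, -0.0]
contact_force: [-0.3, -0.2, -0.4]
gripper_width: 0.496
grasp_force: 0.0
```

```bash
cat > rel.py <<'E'
from h import *
from scipy.spatial.transform import Rotation as Ro
s=state(); q=np.array(s["tool_rot"]); R=Ro.from_quat(q[[1,2,3,0]]).as_matrix()
O=np.array([.4895,-.0726,0]); a=np.radians(-13.8); K=np.array([[np.cos(a),-np.sin(a),0],[np.sin(a),np.cos(a),0],[0,0,1]])
print("t",s["time"],"tcp in rack mm",(K.T@(s["tool_pos"]-O)*1e3).round(1),"F rack",(K.T@s["contact_force"]).round(2),"w",s["gripper_width"])
print("tool axes in rack\n",(K.T@R).round(4))
E
python3 rel.py
```

```text
t 1.1 tcp in rack mm [ -7.7 260.5 230.9] F rack [-0.26 -0.22 -0.36] w 0.4964884950298035
tool axes in rack
 [[ 4.6e-03  1.0e+00 -4.0e-04]
 [ 1.0e+00 -4.6e-03  1.0e-04]
 [ 1.0e-04 -4.0e-04 -1.0e+00]]
```

Request:
{"fn": "jog_arm", "kwargs": {
  "targets": [
    [[0, 0, 0], [0, 0, 0], 50],
    [[0, 0, 0], [0, 0, 0], 50],
    [[0, 0, 2.5], [0, 0, 0], 50],
    [[0, 0, 4.5], [0, 0, 0], 50],
    [[0, 0, 6], [0, 0, 0], 50],
    [[0, 0, 7], [0, 0, 0], 50],
    [[0, 0, 7.5], [0, 0, 0], 50],
    [[0, 0, 7.5], [0, 0, 0], 50]
  ]
}}

```text
time: 2.1
tool_pos: [0.5425, 0.1849, 0.0433]
tool_rot: [-0.0, 0.786, 0.618, -0.001]
contact_force: [0.6, -0.0, 0.2]
gripper_width: 0.503
grasp_force: 0.0
```

```bash
python3 rel.py
python3 - <<'E'
from h import *
im,d=grab_frame("top"); a=im[130:350,100:400,::-1]; cv2.imwrite("pics/c2.png",cv2.resize(a,(780,572)))
E
```

```text
t 2.1 tcp in rack mm [ -9.9 262.7  43.3] F rack [0.56 0.11 0.18] w 0.50288674809941
tool axes in rack
 [[-1.4e-03  1.0e+00 -1.3e-03]
 [ 1.0e+00  1.4e-03 -5.0e-04]
 [-5.0e-04 -1.3e-03 -1.0e+00]]
```

View pics/c2.png

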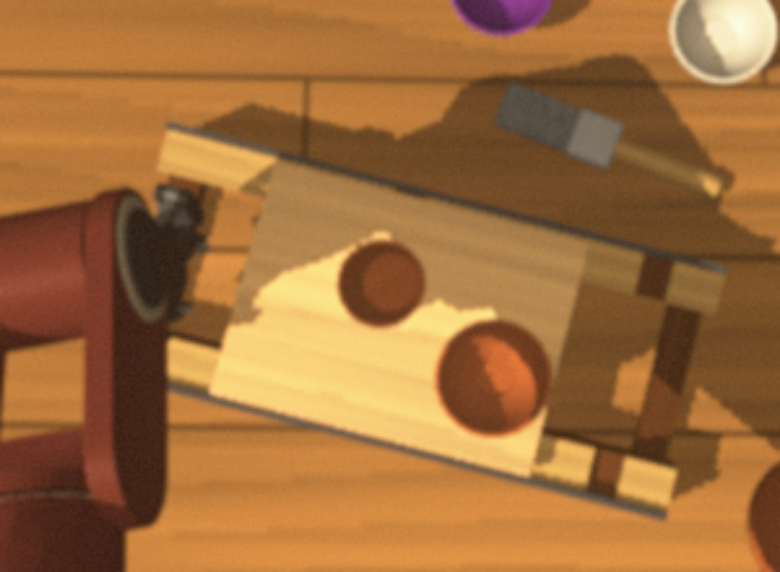

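The hand is down behind the board's end, clear of the runners, ties and pots. It sits 10 mm off-centre, so I'll correct that and come up to contact.

Request:
{"fn": "jog_arm", "kwargs": {
  "targets": [
    [[-0.5, 0.4, 0], [0, 0, 0], 50],
    [[-1.0, 0.4, 0], [0, 0, 0], 50],
    [[-1.3, 0.4, 0], [0, 0, 0], 50],
    [[-1.5, 0.4, 0], [0, 0, 0], 50],
    [[-1.7, 0.4, 0], [0, 0, 0], 50],
    [[-1.9, 0.4, 0], [0, 0, 0], 50],
    [[-2.1, 0.4, 0], [0, 0, 0], 50],
    [[-2.3, 0.4, 0], [0, 0, 0], 50]
  ]
}}

```text
time: 3.15
tool_pos: [0.5396, 0.1258, 0.0441]
tool_rot: [-0.0, 0.787, 0.617, 0.0]
contact_force: [1.4, 4.7, 1.2]
gripper_width: 0.498
grasp_force: 2.4
```

```bash
python3 rel.py
```

```text
t 3.15 tcp in rack mm [  1.3 204.6  44.1] F rack [0.29 4.88 1.19] w 0.49834029802175783
tool axes in rack
 [[ 2.e-04  1.e+00  4.e-04]
 [ 1.e+00 -2.e-04  6.e-04]
 [ 6.e-04  4.e-04 -1.e+00]]
```

Contact: about 5 N of sliding resistance. I'll keep pushing, then slow down near the notch.

Request:
{"fn": "jog_arm", "kwargs": {
  "targets": [
    [[-0.2, 0, 0], [0, 0, 0], 50],
    [[-0.4, 0, 0], [0, 0, 0], 50],
    [[-0.6, 0, 0], [0, 0, 0], 50],
    [[-0.8, 0, 0], [0, 0, 0], 50],
    [[-1.0, 0, 0], [0, 0, 0], 50],
    [[-1.2, 0, 0], [0, 0, 0], 50],
    [[-1.4, 0, 0], [0, 0, 0], 50],
    [[-1.6, 0, 0], [0, 0, 0], 50]
  ]
}}

```text
time: 4.15
tool_pos: [0.53, 0.0868, 0.0441]
tool_rot: [-0.0, 0.787, 0.617, 0.0]
contact_force: [1.2, 5.0, 2.2]
gripper_width: 0.501
grasp_force: 2.6
```

```bash
python3 rel.py
python3 - <<'E'
from h import *
im,d=grab_frame("top"); P=cloud("top",d); z=P[...,2]
v,u=np.mgrid[0:400,0:640]; m=(u>170)&(u<385)&(v>165)&(v<335)&(d>0)&(z>.055)&(z<.08)
a=np.radians(-13.8); c,s=np.cos(a),np.sin(a); q=P[m]-[.4895,-.0726,0]
x=q[:,0]*c+q[:,1]*s; y=-q[:,0]*s+q[:,1]*c; k=(abs(x)<85)&(y<0)
print("front edge y",np.percentile(y[k],[.5,1,2])*1e3,"z front/back", np.median(q[k&(y<-100),2]),np.median(q[(abs(x)<85)&(y>60)&(y<110),2]))
E
```

```text
t 4.15 tcp in rack mm [  1.3 164.5  44.1] F rack [-0.07  5.15  2.2 ] w 0.5010041921120433
tool axes in rack
 [[ 4.e-04  1.e+00  3.e-04]
 [ 1.e+00 -4.e-04  5.e-04]
 [ 5.e-04  3.e-04 -1.e+00]]
front edge y [-151.92766268 -145.62727252 -131.86708102] z front/back nan nan
  return _methods._mean(a, axis=axis, dtype=dtype,
  ret = ret.dtype.type(ret / rcount)
```

Request:
{"fn": "jog_arm", "kwargs": {
  "targets": [
    [[-0.1, 0, 0], [0, 0, 0], 50],
    [[-0.2, 0, 0], [0, 0, 0], 50],
    [[-0.3, 0, 0], [0, 0, 0], 50],
    [[-0.4, 0, 0], [0, 0, 0], 50],
    [[-0.5, 0, 0], [0, 0, 0], 50],
    [[-0.6, 0, 0], [0, 0, 0], 50],
    [[-0.7, 0, 0], [0, 0, 0], 50]
  ]
}}

```text
time: 5.08
tool_pos: [0.5258, 0.07, 0.044]
tool_rot: [-0.0, 0.787, 0.617, 0.0]
contact_force: [2.2, 4.4, 0.9]
gripper_width: 0.504
grasp_force: 2.1
```

```bash
python3 rel.py
cat > bz.py <<'E'
from h import *
im,d=grab_frame("top"); P=cloud("top",d); v,u=np.mgrid[0:400,0:640]
a=np.radians(-13.8); c,s=np.cos(a),np.sin(a); q=(P-[.4895,-.0726,0])*1e3
x=q[...,0]*c+q[...,1]*s; y=-q[...,0]*s+q[...,1]*c; z=q[...,2]
b=(d>0)&(abs(x)<85)&(z>54)&(z<82)
print("front edge y",[round(float(y[b&(abs(x-x0)<8)&(y<0)].min()),1) for x0 in(0,25,50,75)],
 "z top front/mid/back",[round(float(np.mean(z[b&(x>x0)&(x<x1)&(y>y0)&(y<y1)])),1) for x0,x1,y0,y1 in((40,80,-110,-70),(-80,-30,0,40),(40,80,55,80))])
cv2.imwrite("pics/last.png",cv2.resize(im[130:350,100:400,::-1],(780,572)))
E
python3 bz.py
```

```text
t 5.075 tcp in rack mm [  1.2 147.2  44. ] F rack [1.09 4.75 0.9 ] w 0.5038414686286857
tool axes in rack
 [[ 3.e-04  1.e+00  2.e-04]
 [ 1.e+00 -3.e-04  4.e-04]
 [ 4.e-04  2.e-04 -1.e+00]]
front edge y [-124.1, -124.3, -124.5, -124.5] z top front/mid/back [71.4, 71.4, 71.3]
```

Request:
{"fn": "jog_arm", "kwargs": {
  "targets": [
    [[-0.08, 0, 0], [0, 0, 0], 50],
    [[-0.16, 0, 0], [0, 0, 0], 50],
    [[-0.2, 0, 0], [0, 0, 0], 50]
  ]
}}

```text
time: 5.5
tool_pos: [0.5242, 0.0651, 0.0436]
tool_rot: [-0.0, 0.787, 0.617, -0.0]
contact_force: [1.6, 3.1, -0.7]
gripper_width: 0.498
grasp_force: 2.1
```

```bash
python3 rel.py;python3 bz.py
```

```text
t 5.5 tcp in rack mm [  0.9 142.   43.6] F rack [ 0.83  3.37 -0.74] w 0.4977918373431975
tool axes in rack
 [[ 4.e-04  1.e+00 -6.e-04]
 [ 1.e+00 -4.e-04  0.e+00]
 [ 0.e+00 -6.e-04 -1.e+00]]
front edge y [-129.3, -129.3, -129.6, -129.2] z top front/mid/back [63.5, 63.5, 63.5]
```

The board has dropped: its top is at 63.5 mm everywhere, down 8 mm, and its front edge is at -129.3 mm, so its y is about +0.5 mm. I'll back off, rise clear and check again.

Request:
{"fn": "jog_arm", "kwargs": {
  "targets": [
    [[0.2, 0, 0], [0, 0, 0], 50],
    [[0.6, 0, 0], [0, 0, 0], 50],
    [[1.2, 0, 0], [0, 0, 0], 50],
    [[2.0, 0, 0], [0, 0, 0], 50],
    [[2.4, 0, -1], [0, 0, 0], 50],
    [[2.4, 0, -3], [0, 0, 0], 50],
    [[2.4, 0, -5], [0, 0, 0], 50],
    [[2.4, 0, -6], [0, 0, 0], 50]
  ]
}}

```text
time: 6.55
tool_pos: [0.5405, 0.1248, 0.1978]
tool_rot: [0.001, 0.787, 0.617, 0.002]
contact_force: [0.3, 0.0, -0.1]
gripper_width: 0.503
grasp_force: 0.0
```

```bash
python3 rel.py;python3 bz.py
```

```text
t 6.55 tcp in rack mm [  2.4 203.8 197.8] F rack [ 0.25  0.1  -0.11] w 0.5028862980555895
tool axes in rack
 [[-8.0e-04  1.0e+00  5.0e-03]
 [ 1.0e+00  8.0e-04  1.6e-03]
 [ 1.6e-03  5.0e-03 -1.0e+00]]
front edge y [-128.9, -129.5, -129.2, -129.6] z top front/mid/back [63.4, 63.5, 63.5]
```

View pics/last.png

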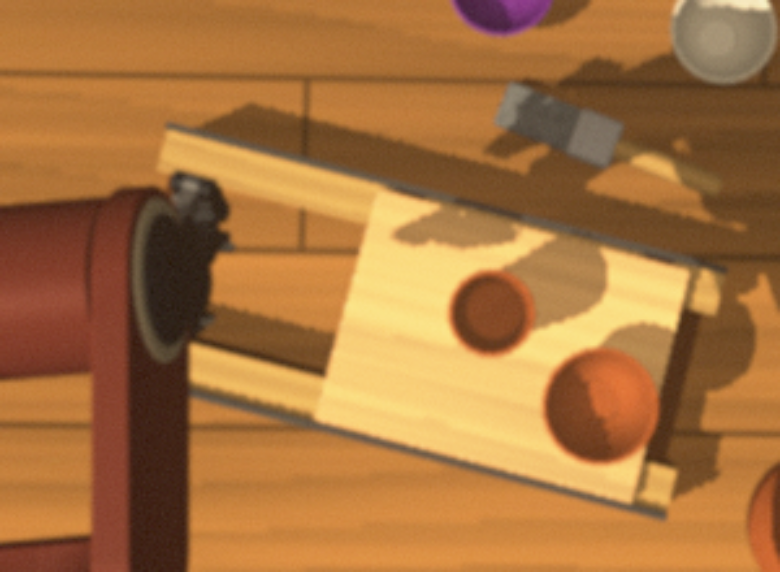

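The board is seated and level. The cup (490,312) and bowl (602,405) are standing, and the hand is clear above the rack at (190,250).

Request:
{"fn": "jog_arm", "kwargs": {
  "targets": [
    [[0, 0, 0], [0, 0, 0], 50],
    [[0, 0, 0], [0, 0, 0], 50],
    [[0, 0, 0], [0, 0, 0], 50],
    [[0, 0, 0], [0, 0, 0], 50]
  ]
}}

```text
time: 7.1
tool_pos: [0.5383, 0.1233, 0.1925]
tool_rot: [-0.001, 0.787, 0.617, -0.001]
contact_force: [-0.0, 0.1, 0.7]
gripper_width: 0.499
grasp_force: 0.0
```

```bash
python3 -c "
from plant import *
print(job_done())"
```

```text
the job is handed in; nothing more can be done
None
```

The board dropped into the runner notches and measured level, about 0.5 mm from its place along the runners; cup and bowl are standing, the hand is clear, and the job was handed in at about 7 s (no verdict was returned).

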